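# Put the eyelet pliers and the awl away in their fitted nests

## Task

Put the two tools away in the sloped tool rack: squeeze the sprung-open eyelet pliers shut until their catch snaps and holds, and lay them in the nest cut to their outline; lay the awl in the other nest, cut to its own. Both must lie fully down in their nests with the grips at the low end, the pliers shut. Leave the jar, the tape measure and the small tin where they stand.

Things in the scene. Friction and masses are not known exactly. Their poses are not given: they have to be found in the camera images.
- pliers: Eyelet pliers, 160 mm long, 20 thick, 0.2 kg; frame of the half whose grip is on -y. Origin: underside, mid-length; z up, x to the jaws: tips x=+80 mm, pivot +25, grip ends -80. Shut, the halves mirror about x: grips x -80..-7, 36 across at x=-45 (gap 13), head x -10..80, at most 28 across. Grip across both grips at x=-40. Fingertips 8 mm or more above the underside clear the nest's walls.
- pliers_catch (a joint): How far the pliers are squeezed, rad: 0 sprung open, 0.34 shut. Open, the other half's grip stands off to the pliers' +y, so the mid line of the grips is the pliers' x axis turned about the pivot by minus (0.34 - value)/2. Open, 58 mm across 65 mm behind the pivot; squeezing there takes up to 6 N a side, most near 0.1; gives at 0.22, then the catch draws it to 0.34 and holds.
- awl: Stitching awl lying flat, 142 mm long, 25 thick, 0.06 kg. Origin: underside, middle of the length; z up, x toward the point (x=+71 mm). Wooden handle x -71..+7, 25 mm wide; ahead of it a narrower part, 15 mm thick, axis 12 mm above the underside. Grip across the handle, about x=-35.
- pliers_nest_floor (a point): Point on the floor of the pliers' nest where the origin of pliers lies when home; axes then equal those of pliers (x up the slope, z normal to the 26 degree face). Pocket 8 mm deep in an 86 x 186 mm wooden insert, x -82.5..82.5: 40 mm wide to x=-5 (grips), then 32 (head), its ends tapered like the tool; round finger recess x -62..-18, 78 mm wide, as deep.
- awl_nest_floor (a point): Point on the floor of the awl's nest where the origin of awl lies when home; axes then equal those of awl (x up the slope, z normal to the 26 degree face). Pocket 12 mm deep in an 86 x 186 mm wooden insert: 29 mm wide for x -73.5..9 (handle), 20 for x 10..73.5; round finger recess x -57..-13, 78 mm wide, as deep.
- rack: Wooden tool rack, fixed: 195 mm wide (y), 185 deep (x), its face sloping 26 degrees up and away from the robot, about 27 mm high in front, 115 at the back. Origin: on the table under the middle of the face. Two inserts side by side, centres 43 mm either side of its middle; which is on which side varies. Rims stand 3 mm above the inserts. Boxes right of the table reach z=0.2.
- eyelet_jar: glass jar of eyelets, 45 mm across, 56 mm high, to be left alone; origin: centre of its underside
- tape_measure: tape measure, 28 x 58 x 52 mm, to be left alone; origin: centre of its underside
- dye_tin: small round tin, 44 mm across, 18 mm high, to be left alone; origin: centre of its underside

How it is judged:
By the outcome, as a careful person would: the job done as asked, in the order asked, and still so for the second after the job is handed in, with the robot touching nothing.
It also fails if it takes over 72 s, if anything falls off the work surface, if the arm or the gripper's body presses on something with over 40 N, if the wrist force passes 120 N, or if a joint passes its speed limit or range.

## Robot

A 7-joint arm with a two-finger parallel gripper is mounted at the origin on a cart in front of the work surface, level with it; the furniture and walls round the work are solid. World frame = base frame: x ahead of the robot, y to its left, z up, the work surface at z = 0. Lengths are in m, angles in rad, forces in N, time in s.
With the tool pointing down it reaches from about 0.425 to 0.975 m from the base axis. Payload 16.7 kg.
Tool frame: the origin (TCP) lies at the centre of the arm's flange, where the gripper is bolted on; the fingertips stand 173 mm ahead of it and the grasp point (between the pads) lies 155 mm ahead of it; z points along the fingers, y is the line along which they close (so a half turn about z gives the same grasp; the last joint's range is limited). The gripper opens to 85 mm and grips with 20 to 120 N. Pads are 22 mm wide; open, the fingers measure 114 mm over their backs; the gripper's body (76 mm by 85 mm) begins 54 mm behind the grasp point. The pads swing forward as they close: fully open they stand 13 mm farther back than shut.
Start: joints at [0.966, 0.426, 0.074, 1.606, -0.034, 1.111, -0.067], TCP at [0.297, -0.606, 0.405] pointing down, gripper open.
Joint ranges: [-2.85, 2.85], [-0.5, 2.14], [-1.23, 1.37], [0.21, 2.46], [-1.02, 4.16], [0.16, 2.05], [-2.73, 2.73]. Speed limits (rad/s): [1.89, 1.89, 2.39, 2.39, 3.01, 3.01, 3.01].

## Interface

Orientations are given as a unit quaternion [x, y, z, w].
In Python, from workcell import env gives the robot as it stands.
- The arm moves only by the tool shift_gripper, called after ">>>" as name(argument=value, ...) on one line, values as JSON. Schema: {"type":"object","properties":{"offsets":{"type":"array","items":{"type":"array","items":{"type":"number"},"minItems":5,"maxItems":5},"minItems":1,"maxItems":12},"squeeze":{"type":"number"},"only":{"type":"string"},"quiet":{"type":"boolean"},"lines":{"type":"string"}},"required":["offsets"],"additionalProperties":false}. offsets is a list of rows, 1 to 12 of them, each of 5 numbers: dx, dy, dz in units of 25 mm, then a turn about the tool's z in rad, then the finger opening in m; each row shifts and turns the commanded pose from where the row before left it, along the tool's axes as they then stand; what a row does not reach is not made up. A row lasts 1/8 s, in which the tool goes at most 0.0625 m and 0.188 rad, less where a joint would pass 70% of its speed; a pose out of reach is approached as far as the arm can. The fingers move at their own pace and stop on an object; squeeze is the grip in N (left out, the last holds). Time passes only in rows, so rows that do not move let the fingers close. The tool returns the time, the measured TCP pose, the force, the opening and the grip force at its end. only (a regular expression) keeps the lines of the reply that match it, lines (a string "A,B") keeps lines A to B, and quiet returns only ok. Input that does not fit is refused with a message, and nothing moves.
- env.observe(): the state, without advancing time (a new reading comes with each control period).
- env.capture(name): name is "side" or "top" or "wrist"; returns the picture (384x512x3 uint8, blue, green, red); there is no depth.
- env.camera_info(name): a dict with "camera_matrix" (3x3 intrinsics, pixels), "extrinsics" (4x4, takes a point from world to camera coordinates). Camera axes: x right, y up, looking along -z (the intrinsics and any distortion apply to the point x, -y, -z); pixel columns grow to the right and rows downward; lengths in m; the calibration is good to about 2 mm. The wrist camera is an equidistant fisheye: a pixel r from the principal point sees the ray r / f radians off the axis. A picture is of the moment at which its call begins: read the wrist's pose just before it. camera_info takes no time and is no camera call; for the wrist camera it gives the pose at the moment of the call.
- env.hand_in(): hands the job in; it is judged then, once.
The state is a dict: "time": time; "q": joint angles; "qd": joint speeds; "effort": joint torques, N m; "position": TCP position; "eef_rot": TCP orientation; "ft_force": force on the tool from outside, world axes, zero at the start; "wrist_torque": the same for the moment, N m; "grip_width": finger opening in m; "grasp_force": force on a finger pad.
Only numpy, scipy, OpenCV 4.12 (cv2) and the standard library are available. Lean on these libraries where they do the work, as an engineer would, in place of code of your own. Each camera call takes 0.05 s, during which the arm holds its last target. There are 200 camera calls.

## Working session

There is one attempt and no reset: what is moved stays moved. The work goes in short steps, Python scripts to look and compute and a tool call to move; the robot and the scene stay as the last step left them, time stands still between calls to the robot, and variables do not carry over. Pictures are saved under pics/ and viewed, at most 10 in all, crops included, and the job is handed in when it is done.

```bash
ls; mkdir -p pics; python3 - <<'E'
from workcell import env
import cv2
s=env.observe();print(s)
for n in("top","side"):
    i=env.camera_info(n);print(n,i)
    cv2.imwrite(f"pics/{n}0.png",env.capture(n))
E
```

```text
pics
workcell.py
{'time': 0.0, 'q': array([ 0.96548894,  0.42673085,  0.07384332,  1.60661575, -0.03412572,
        1.11081219, -0.06707868]), 'qd': array([-0.00032797,  0.00093009, -0.00112026, -0.00193753,  0.00038344,
       -0.00018005,  0.00180107]), 'effort': array([-3.33522612e-04, -9.49809337e+01,  3.76081780e+00, -4.63517761e+01,
        1.92373758e-02,  1.01541501e-02,  3.98374027e-05]), 'position': array([ 0.29703777, -0.605917  ,  0.40400714]), 'eef_rot': array([ 9.74143669e-01,  2.25928493e-01, -1.81760530e-04, -6.27742277e-04]), 'ft_force': array([ 0.10754459, -0.46429306,  1.10817654]), 'wrist_torque': array([-0.00370568, -0.01204547,  0.04150347]), 'grasp_force': 0.0, 'grip_width': 0.08551009290631768}
top {'camera_matrix': array([[430.86871028,   0.        , 265.27150832],
       [  0.        , 430.86871028, 191.80982457],
       [  0.        ,   0.        ,   1.        ]]), 'extrinsics': array([[-0.02186205, -0.9997561 ,  0.00312861,  0.04747979],
       [ 0.99405782, -0.02140345,  0.10672832, -0.58648109],
       [-0.10663532,  0.00544331,  0.9942833 , -1.09919417],
       [ 0.        ,  0.        ,  0.        ,  1.        ]])}
side {'camera_matrix': array([[439.90204576,   0.        , 248.98079701],
       [  0.        , 439.90204576, 187.57867084],
       [  0.        ,   0.        ,   1.        ]]), 'extrinsics': array([[-0.97828618, -0.20652626,  0.01740831,  0.55108934],
       [ 0.12414513, -0.51665127,  0.84714783, -0.13754101],
       [-0.16596425,  0.83091418,  0.53107203, -0.80573224],
       [ 0.        ,  0.        ,  0.        ,  1.        ]])}
```
View pics/top0.png

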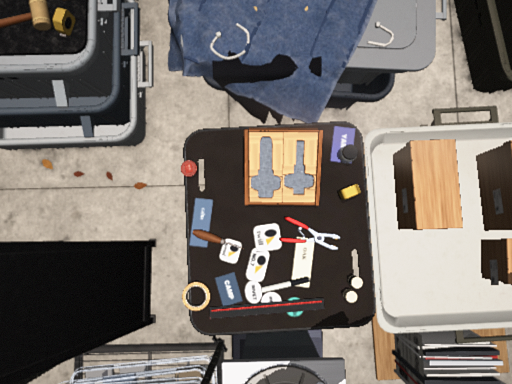

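View pics/side0.png

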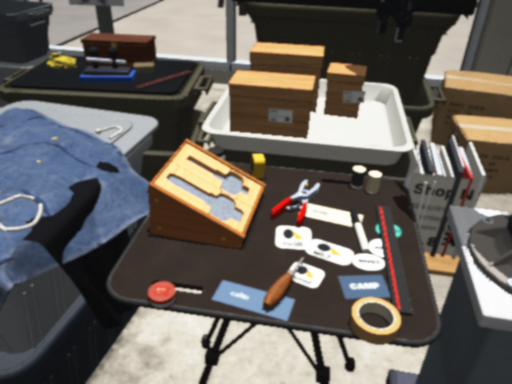

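The top view shows the rack at about (283,167), the awl at (210,238), the pliers at (310,233) with their jaws to the right, and the tape at (350,191). I'll enlarge it to get precise pixels.

```bash
python3 - <<'E'
import cv2
a=cv2.imread("pics/top0.png")[120:270,180:380]
cv2.imwrite("pics/c1.png",cv2.resize(a,None,fx=4,fy=4,interpolation=cv2.INTER_CUBIC))
E
```

View pics/c1.png

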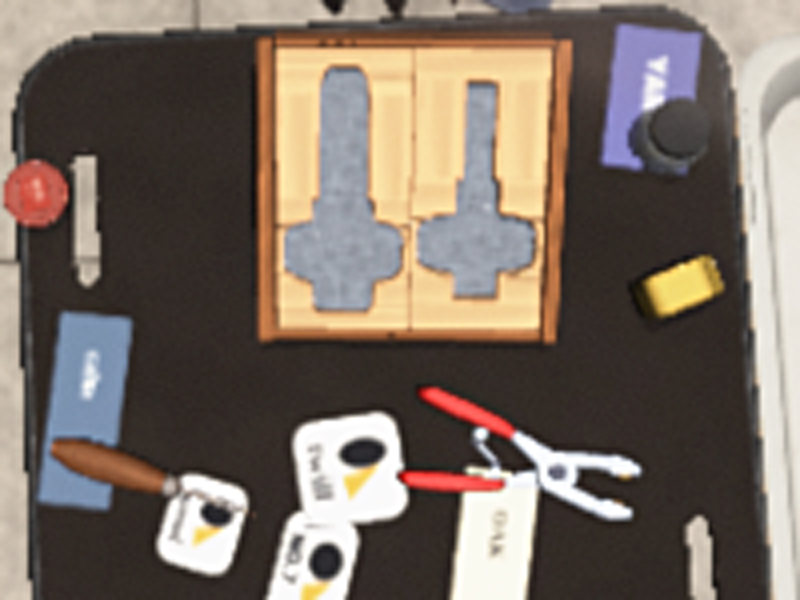

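The enlarged view gives these crop pixels:
- **Pliers:** pivot (558,472), grip ends (422,393) and (402,478).
- **Awl:** butt (52,447), tip (252,515).
- **Nests:** the pliers' nest is the left one, axis (345,66)-(343,310). The awl's is the right one, axis (481,82)-(475,298).

Next I'll work these out in world coordinates.

```bash
cat > h.py <<'E'
import numpy as np, cv2
from workcell import env
from scipy.spatial.transform import Rotation as Rn
def ray(i,uv,fish=False):
    K=i["camera_matrix"];E=i["extrinsics"]
    x=(uv[0]-K[0,2])/K[0,0];y=(uv[1]-K[1,2])/K[1,1]
    if fish:
        r=np.hypot(x,y);k=np.sin(r)/max(r,1e-9);d=np.array([x*k,-y*k,-np.cos(r)])
    else: d=np.array([x,-y,-1.])
    return -E[:3,:3].T@E[:3,3],E[:3,:3].T@d
def onz(i,uv,z,fish=False):
    c,d=ray(i,uv,fish);return c+d*(z-c[2])/d[2]
def onplane(i,uv,p,n,fish=False):
    c,d=ray(i,uv,fish);return c+d*((p-c)@n)/(d@n)
def proj(i,P,fish=False):
    K=i["camera_matrix"];E=i["extrinsics"];p=E[:3,:3]@P+E[:3,3];p=p*[1,-1,-1]
    if fish:
        r=np.hypot(p[0],p[1]);t=np.arctan2(r,p[2]);q=p[:2]/r*t
    else:q=p[:2]/p[2]
    return q*[K[0,0],K[1,1]]+K[:2,2]
def view(name="wrist",f=None):
    i=env.camera_info(name);a=env.capture(name)
    if f:cv2.imwrite(f,a)
    np.savez(f.replace("png","npz"),**{k:v for k,v in i.items() if k in("camera_matrix","extrinsics")})
    return i,a
E
python3 - <<'E'
from h import *
i=env.camera_info("top")
c=lambda u,v,z:onz(i,(180+u/4-.375,120+v/4-.375),z).round(4)
for n,u,v,z in [("pivot",558,472,.018),("g+",422,393,.01),("g-",402,478,.01),("tip1",638,468,.01),("tip2",630,513,.01),("butt",52,447,.012),("awltip",252,515,.012),
 ("awlneck",168,486,.012),("rackFL",258,340,.027),("rackFR",556,340,.027),("rackBL",258,38,.115),("rackBR",572,40,.115),("pn top",345,66,.1),("pn bot",343,310,.03),("an top",481,82,.098),("an bot",475,298,.03),
 ("jar",668,130,.056),("tape",683,285,.052),("tin",38,193,.018)]: print(n,c(u,v,z))
w=env.camera_info("wrist");print(w)
s=env.observe();print(Rn.from_quat(s["eef_rot"]).as_matrix().round(3))
C=-w["extrinsics"][:3,:3].T@w["extrinsics"][:3,3];print("cam in tool",Rn.from_quat(s["eef_rot"]).as_matrix().T@(C-s["position"]))
view("wrist","pics/w0.png")
E
```

```text
pivot [ 0.4648 -0.1041  0.018 ]
g+ [ 0.5189 -0.0166  0.01  ]
g- [ 0.4631 -0.0019  0.01  ]
tip1 [ 0.4662 -0.1581  0.01  ]
tip2 [ 0.4369 -0.1516  0.01  ]
butt [0.4885 0.2288 0.012 ]
awltip [0.4411 0.0975 0.012 ]
awlneck [0.4612 0.1525 0.012 ]
rackFL [0.5552 0.091  0.027 ]
rackFR [ 0.551  -0.1046  0.027 ]
rackBL [0.735 0.084 0.115]
rackBR [ 0.7296 -0.1097  0.115 ]
pn top [0.7198 0.0306 0.1   ]
pn bot [0.5735 0.0348 0.03  ]
an top [ 0.7083 -0.0543  0.098 ]
an bot [ 0.5795 -0.052   0.03  ]
jar [ 0.6837 -0.1783  0.056 ]
tape [ 0.5829 -0.1845  0.052 ]
tin [0.6574 0.2365 0.018 ]
{'camera_matrix': array([[297.31863964,   0.        , 250.29034261],
       [  0.        , 297.31863964, 187.58571169],
       [  0.        ,   0.        ,   1.        ]]), 'extrinsics': array([[ 0.44075322, -0.8976275 , -0.00121357, -0.67516719],
       [ 0.85687413,  0.42114448, -0.29732819,  0.03934409],
       [ 0.26740104,  0.13000848,  0.95477457, -0.38088651],
       [ 0.        ,  0.        ,  0.        ,  1.        ]])}
[[ 0.898  0.44  -0.001]
 [ 0.44  -0.898  0.001]
 [-0.    -0.001 -1.   ]]
cam in tool [0.07611974 0.00077284 0.02953904]
```

The rows are not in the units I measure in: shifts go in units of 25 mm. I convert before sending: -0.0426 m is -1.704, 0.0415 m is 1.66.

>>> shift_gripper(offsets=[[1.66,-1.704,0,0,0.085],[1.66,-1.704,0,0,0.085],[1.66,-1.704,0,0,0.085],[1.66,-1.704,0,0,0.085],[1.66,-1.704,0,0,0.085],[1.66,-1.704,0,0,0.085],[1.66,-1.704,0,0,0.085],[1.66,-1.704,0,0,0.085],[1.66,-1.704,0,0,0.085],[1.66,-1.704,0,0,0.085]], squeeze=30)

```text
time: 1.4
position: [0.4824, -0.0391, 0.4049]
eef_rot: [0.974, 0.226, 0.0, 0.0]
ft_force: [0.9, -0.9, -0.2]
grip_width: 0.0852
grasp_force: 0.0
```

>>> shift_gripper(offsets=[[0,0,0,-0.171,0.085],[0,0,0,-0.171,0.085],[0,0,0,-0.171,0.085],[0,0,0,-0.171,0.085],[0,0,0,-0.171,0.085],[0,0,0,0,0.085]])

```text
time: 2.15
position: [0.4822, -0.041, 0.4046]
eef_rot: [0.793, 0.609, -0.0, -0.0]
ft_force: [-0.3, 0.2, 0.1]
grip_width: 0.0848
grasp_force: 0.0
```

```bash
python3 - <<'E'
from h import *
s=env.observe();print(s["position"],Rn.from_quat(s["eef_rot"]).as_matrix().round(3),s["q"].round(2))
i,a=view("wrist","pics/w1.png")
E
```

```text
[ 0.48215066 -0.04096218  0.40460067] [[ 0.258  0.966 -0.   ]
 [ 0.966 -0.258  0.   ]
 [ 0.    -0.    -1.   ]] [ 0.31  0.14 -0.39  2.    0.06  1.01 -0.37]
```

View pics/w1.png

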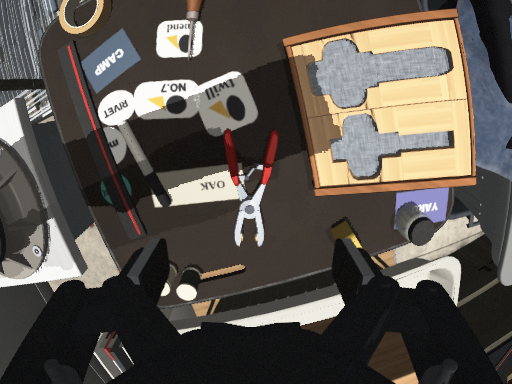

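The wrist view shows the pliers with pivot at (249,210), grip ends at (229,133) and (274,134), and jaw tips at (239,244) and (262,243). Both nests are visible at the right.

```bash
python3 - <<'E'
from h import *
i=dict(np.load("pics/w1.npz"))
P={n:onz(i,uv,z,True) for n,uv,z in [("piv",(249,210),.018),("gl",(230,133),.012),("gr",(274,134),.012),("t1",(239,244),.012),("t2",(262,243),.012)]}
for n in P: print(n,P[n].round(4))
m=(P["gl"]+P["gr"])/2-P["piv"]; t=(P["t1"]+P["t2"])/2-P["piv"]
print(np.degrees(np.arctan2(m[1],m[0])),np.degrees(np.arctan2(-t[1],-t[0])))
a=np.radians(75);print("grasp",P["piv"][:2]+.065*np.array([np.cos(a),np.sin(a)]))
E
```

```text
piv [ 0.4641 -0.1045  0.018 ]
gl [ 0.4671 -0.0034  0.012 ]
gr [ 0.5189 -0.0184  0.012 ]
t1 [ 0.4371 -0.1521  0.012 ]
t2 [ 0.4681 -0.1587  0.012 ]
72.8737221237126 77.21193294610948
grasp [ 0.48096873 -0.04167682]
```

>>> shift_gripper(offsets=[[-0.04,-0.04,2,0,0.085],[0,0,2,0,0.085],[0,0,2,0,0.085],[0,0,2,0,0.085],[0,0,1.064,0,0.085],[0,0,0,0,0.085]], squeeze=40)

```text
time: 2.95
position: [0.4804, -0.0414, 0.1766]
eef_rot: [0.794, 0.608, -0.001, -0.001]
ft_force: [-0.0, 0.8, 0.4]
grip_width: 0.0852
grasp_force: 0.0
```

>>> shift_gripper(offsets=[[0,0,0,0,0.03],[0,0,0,0,0.03],[0,0,0,0,0.03],[0,0,0,0,0.03],[0,0,0,0,0.03],[0,0,0,0,0.03],[0,0,0,0,0.03],[0,0,0,0,0.03]], squeeze=40)

```text
time: 3.95
position: [0.4816, -0.0416, 0.1797]
eef_rot: [0.793, 0.609, 0.001, 0.001]
ft_force: [-2.8, 0.9, 16.1]
grip_width: 0.0338
grasp_force: 38.4
```

It's shut at 34 mm, but the fingertips seem to touch the table (16 N upward). I'll regrip 9 mm higher.

Converted, -0.004 m is -0.16, -0.003 m is -0.12.

>>> shift_gripper(offsets=[[0,0,-0.08,0,0.05],[0,0,-0.16,0,0.05],[0,0,-0.12,0,0.05],[0,0,0,0,0.05],[0,0,0,0,0.05]])

```text
time: 4.58
position: [0.481, -0.0416, 0.1871]
eef_rot: [0.793, 0.609, 0.0, -0.0]
ft_force: [-0.2, -0.1, -0.3]
grip_width: 0.0498
grasp_force: 0.0
```

```bash
python3 - <<'E'
from h import *
view("wrist","pics/w2.png")
E
```

>>> shift_gripper(offsets=[[0,0,0,0,0.03],[0,0,0,0,0.03],[0,0,0,0,0.03],[0,0,0,0,0.03]], squeeze=40)

```text
time: 5.12
position: [0.481, -0.0415, 0.1874]
eef_rot: [0.793, 0.609, -0.0, 0.0]
ft_force: [-3.5, 0.6, 9.6]
grip_width: 0.0326
grasp_force: 38.8
```

View pics/w2.png

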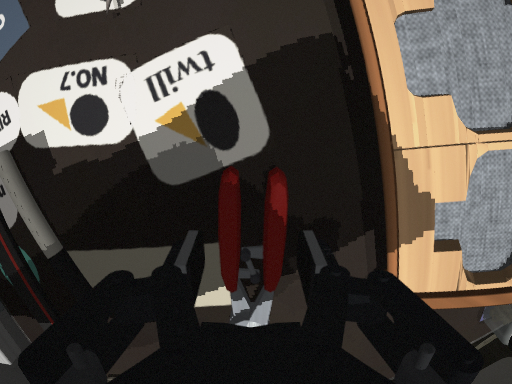

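```bash
python3 - <<'E'
from h import *
i=dict(np.load("pics/w2.npz"))
R=Rn.from_quat([.793,.609,0,0]).as_matrix();p=np.array([.481,-.0416,.1871])
for z in(.155,.16,.165,.17,.175,.18,.186):
  print(z,[proj(i,p+R@np.array([x,y,z]),True).round(0) for x,y in((.011,.025),(.011,.033),(.011,-.025),(.011,-.033))])
a=cv2.imread("pics/w2.png")[190:310,150:350];cv2.imwrite("pics/c2.png",cv2.convertScaleAbs(cv2.resize(a,None,fx=4,fy=4,interpolation=cv2.INTER_CUBIC),alpha=2,beta=20))
E
```

```text
0.155 [array([301., 239.]), array([318., 238.]), array([197., 238.]), array([180., 238.])]
0.16 [array([300., 234.]), array([316., 234.]), array([198., 234.]), array([182., 233.])]
0.165 [array([298., 230.]), array([314., 229.]), array([200., 229.]), array([184., 229.])]
0.17 [array([297., 226.]), array([312., 225.]), array([201., 225.]), array([186., 225.])]
0.175 [array([296., 222.]), array([310., 222.]), array([203., 222.]), array([188., 221.])]
0.18 [array([294., 218.]), array([308., 218.]), array([204., 218.]), array([190., 218.])]
0.186 [array([293., 214.]), array([307., 214.]), array([205., 214.]), array([192., 214.])]
```

View pics/c2.png

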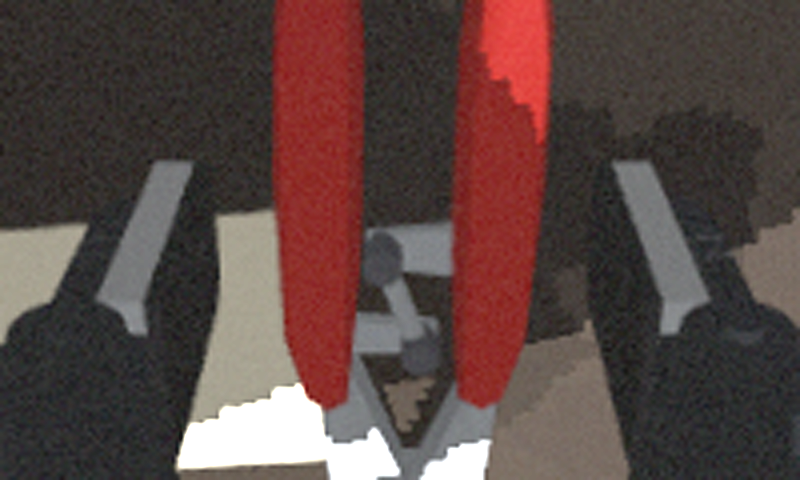

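The crop shows the pliers shut and centred. The fingertip edges at about (198,230) and (303,230) put the tips 164 mm ahead of the TCP at a 50 mm opening, so the earlier force was only pad friction. I'll regrip 10 mm lower.

Converted, 0.005 m is 0.2.

>>> shift_gripper(offsets=[[0,0,0,0,0.042],[0,0,0,0,0.042],[0,0,0.2,0,0.042],[0,0,0.2,0,0.042],[0,0,0,0,0.042],[0,0,0,0,0.03],[0,0,0,0,0.03],[0,0,0,0,0.03]], squeeze=40)

```text
time: 6.12
position: [0.481, -0.0415, 0.1772]
eef_rot: [0.793, 0.609, 0.0, -0.0]
ft_force: [-1.1, 0.3, 0.7]
grip_width: 0.0337
grasp_force: 40.0
```

>>> shift_gripper(offsets=[[0,0,-0.8,0,0.03],[0,0,-2,0,0.03],[0,0,-2,0,0.03],[0,0,-2,0,0.03],[0,0,-2,0,0.03],[0,0,0,0,0.03]])

```text
time: 6.88
position: [0.4817, -0.0416, 0.4005]
eef_rot: [0.793, 0.609, 0.002, 0.002]
ft_force: [-0.5, 0.0, -2.6]
grip_width: 0.0333
grasp_force: 40.3
```

>>> shift_gripper(offsets=[[0,0,0,-0.1644,0.03],[0,0,0,-0.1644,0.03],[0,0,0,-0.1644,0.03],[0,0,0,-0.1644,0.03],[0,0,0,-0.1644,0.03],[0,0,0,-0.1644,0.03],[0,0,0,-0.1644,0.03],[0,0,0,-0.1644,0.03],[0,0,0,-0.1644,0.03],[0,0,0,-0.1644,0.03],[0,0,0,-0.1644,0.03],[0,0,0,0,0.03]])

```text
time: 8.38
position: [0.4807, -0.0418, 0.396]
eef_rot: [0.012, 1.0, 0.0, -0.001]
ft_force: [0.3, 0.5, -1.7]
grip_width: 0.0339
grasp_force: 40.3
```

>>> shift_gripper(offsets=[[-1.4,-1.48,0,0,0.03],[-1.4,-1.48,0,0,0.03],[-1.2,0,0,0,0.03],[0,0,0,0,0.03],[0,0,0,0,0.03]])

```text
time: 9.0
position: [0.5789, -0.1176, 0.3963]
eef_rot: [0.012, 1.0, 0.0, -0.001]
ft_force: [0.5, 0.3, -2.1]
grip_width: 0.0334
grasp_force: 40.4
```

```bash
python3 - <<'E'
from h import *
s=env.observe();print(s["position"],Rn.from_quat(s["eef_rot"]).as_matrix().round(4),s["q"].round(2))
i,a=view("wrist","pics/w3.png"); view("top","pics/t3.png")
E
```

```text
[ 0.57886286 -0.11756045  0.39628271] [[-9.997e-01  2.450e-02 -1.500e-03]
 [ 2.450e-02  9.997e-01  4.000e-04]
 [ 1.500e-03  4.000e-04 -1.000e+00]] [ 0.52  0.34 -0.53  1.78  0.19  1.07  1.47]
```

View pics/w3.png

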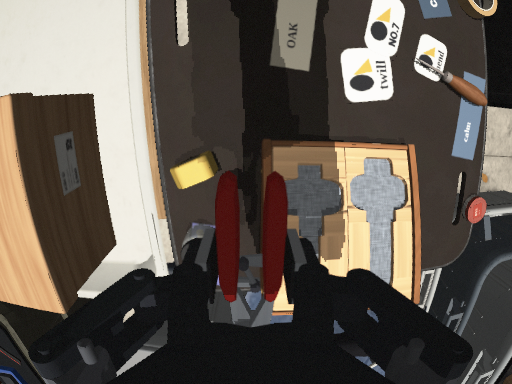

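The held pliers are straight at columns 216-287. Their nest is at the right, about (380,160) to (380,283), so I moved the wrong way in y. Next I'll rectify the pictures onto the face to measure the nests.

```bash
cat > nest.py <<'E'
from h import *
yaw=-.0245;O=np.array([.643,-.0095,.068])
Rz=Rn.from_euler("z",yaw).as_matrix();F=Rz@Rn.from_euler("y",-26,degrees=True).as_matrix()
def rect(img,i,fish,y0,depth=0):
    # 1px=0.5mm; rows x from +100 to -100, cols y from +43.. to -43..
    X,Y=np.meshgrid(np.arange(100,-100,-.5)/1e3,(np.arange(43,-43,-.5)+y0)/1e3,indexing="ij")
    P=O+np.stack([X,Y,0*X-depth],-1)@F.T
    E=i["extrinsics"];K=i["camera_matrix"]
    p=(P@E[:3,:3].T+E[:3,3])*[1,-1,-1]
    if fish:
        r=np.hypot(p[...,0],p[...,1]);q=p[...,:2]/r[...,None]*np.arctan2(r,p[...,2])[...,None]
    else:q=p[...,:2]/p[...,2:]
    m=(q*[K[0,0],K[1,1]]+K[:2,2]).astype(np.float32)
    return cv2.remap(img,m[...,0],m[...,1],cv2.INTER_CUBIC)
def gray(r):
    h=cv2.cvtColor(r,cv2.COLOR_BGR2HSV);return ((h[...,1]<70)&(h[...,2]>45)).astype(np.uint8)
def meas(f,y0,fish=True):
    r=rect(cv2.imread(f"pics/{f}.png"),dict(np.load(f"pics/{f}.npz")),fish,y0)
    g=cv2.medianBlur(gray(r)*255,5);out=[]
    for x in (70,60,50,40,30,20,10,-65,-70):
        c=np.flatnonzero(g[int((100-x)*2)])
        if len(c):out.append((x,round(43-c[0]/2+y0,1),round(43-c[-1]/2+y0,1),round(43-(c[0]+c[-1])/4+y0,1)))
    rr=np.flatnonzero(g[:,76:96].sum(1)>255*8)
    print(f,y0,"ends x",100-rr[0]/2,100-rr[-1]/2,*out,sep="\n ")
    return r
E
python3 - <<'E'
from nest import *
import shutil;cv2.imwrite("pics/top0.png",cv2.imread("pics/top0.png"))
i=env.camera_info("top");np.savez("pics/top0.npz",camera_matrix=i["camera_matrix"],extrinsics=i["extrinsics"])
a=[meas("w1",43),meas("w3",43),meas("top0",43,False),meas("w1",-43),meas("top0",-43,False)]
cv2.imwrite("pics/r.png",np.hstack(a)[:, :800])
E
```

```text
w1
 43
 ends x
 83.5
 -79.0
 (70, np.float64(58.5), np.float64(29.5), np.float64(44.0))
 (60, np.float64(59.5), np.float64(28.0), np.float64(43.8))
 (50, np.float64(59.5), np.float64(28.0), np.float64(43.8))
 (40, np.float64(59.5), np.float64(28.5), np.float64(44.0))
 (30, np.float64(59.5), np.float64(28.5), np.float64(44.0))
 (20, np.float64(59.0), np.float64(28.5), np.float64(43.8))
 (10, np.float64(59.5), np.float64(28.5), np.float64(44.0))
 (-65, np.float64(63.5), np.float64(24.0), np.float64(43.8))
 (-70, np.float64(63.5), np.float64(24.5), np.float64(44.0))
w3
 43
 ends x
 66.0
 -79.0
 (70, np.float64(56.0), np.float64(49.5), np.float64(52.8))
 (60, np.float64(57.0), np.float64(35.5), np.float64(46.2))
 (50, np.float64(57.0), np.float64(28.5), np.float64(42.8))
 (40, np.float64(57.0), np.float64(28.0), np.float64(42.5))
 (30, np.float64(57.0), np.float64(28.5), np.float64(42.8))
 (20, np.float64(57.5), np.float64(28.5), np.float64(43.0))
 (10, np.float64(57.0), np.float64(28.5), np.float64(42.8))
 (-65, np.float64(61.5), np.float64(24.5), np.float64(43.0))
 (-70, np.float64(61.
[... 981 characters left out ...]
np.float64(-50.0), np.float64(-41.2))
 (10, np.float64(-29.0), np.float64(-53.5), np.float64(-41.2))
 (-65, np.float64(-28.0), np.float64(-53.5), np.float64(-40.8))
top0
 -43
 ends x
 72.5
 -68.5
 (70, np.float64(-34.0), np.float64(-52.0), np.float64(-43.0))
 (60, np.float64(-33.5), np.float64(-52.5), np.float64(-43.0))
 (50, np.float64(-34.0), np.float64(-52.5), np.float64(-43.2))
 (40, np.float64(-33.0), np.float64(-52.0), np.float64(-42.5))
 (30, np.float64(-33.5), np.float64(-51.5), np.float64(-42.5))
 (20, np.float64(-33.5), np.float64(-51.5), np.float64(-42.5))
 (10, np.float64(-32.0), np.float64(-53.5), np.float64(-42.8))
 (-65, np.float64(-29.0), np.float64(-56.0), np.float64(-42.5))
```

View pics/r.png

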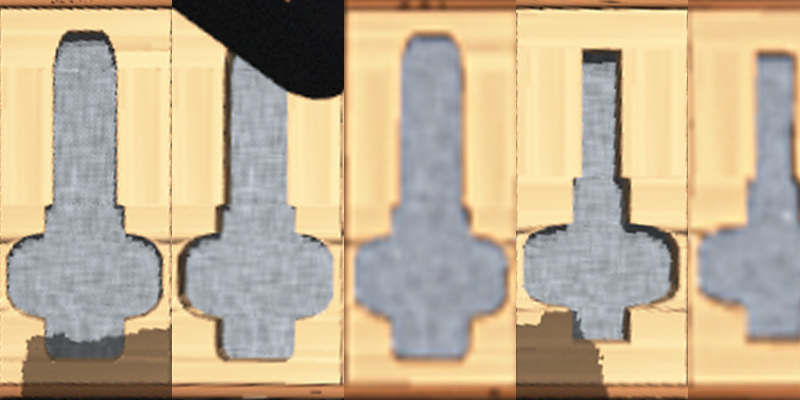

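The rectified faces match the model. The pliers' nest is centred at about y=+43.5 mm in the rack frame, with x≈0, and the awl's at about -42.8 mm. Next I need the pliers' pose in the hand.

```bash
python3 - <<'E'
from nest import *
def intool(f,uv,p,R,z):  # on tool plane z
    i=dict(np.load(f"pics/{f}.npz"));P=onplane(i,uv,p+R[:,2]*z,R[:,2],True);return R.T@(P-p)
R2=Rn.from_quat([.793,.609,0,0]).as_matrix();p2=np.array([.481,-.0416,.1871])
for uv in((231,167),(276,167)):print("w2",intool("w2",uv,p2,R2,.1871-.010).round(4))
R3=Rn.from_quat([.0122,1,.0,-.0007]).as_matrix();p3=np.array([.57886,-.11756,.39628])
for uv in((228,171),(275,171),(216,240),(287,240),(229,300),(271,300)):print("w3",intool("w3",uv,p3,R3,.167).round(4))
h=O+F@np.array([0,.0435,-.008]);print("home",h,"grip pt at home x=-.04",h+F@[-.04,0,.01])
a=cv2.imread("pics/t3.png");
E
```

```text
w2 [ 0.0405 -0.0092  0.1771]
w2 [0.0406 0.0137 0.1771]
w3 [ 0.0409 -0.0111  0.167 ]
w3 [0.0409 0.0113 0.167 ]
w3 [ 0.0041 -0.0183  0.167 ]
w3 [0.004  0.0187 0.167 ]
w3 [-0.0359 -0.0128  0.167 ]
w3 [-0.0358  0.0116  0.167 ]
home [0.64757156 0.03390103 0.06080965] grip pt at home x=-.04 [0.60724819 0.03488915 0.05226274]
```

Converted, 0.051 m is 2.04, -0.005 m is -0.2.

>>> shift_gripper(offsets=[[-0.2,2.04,0,0,0.03],[-0.2,2.04,0,0,0.03],[-0.2,2.04,0,0,0.03],[0,0,0,0,0.03],[0,0,1.6,0,0.03],[0,0,1.6,0,0.03],[0,0,1.24,0,0.03],[0,0,0,0,0.03],[0,0,0,0,0.03]])

```text
time: 10.22
position: [0.5981, 0.0346, 0.2876]
eef_rot: [0.012, 1.0, 0.0, 0.001]
ft_force: [0.5, 0.3, -1.5]
grip_width: 0.0335
grasp_force: 40.5
```

```bash
python3 - <<'E'
from nest import *
s=env.observe();p=s["position"];R=Rn.from_quat(s["eef_rot"]).as_matrix();print(p,R.round(4)[:,0])
i,a=view("wrist","pics/w4.png")
for n,y in(("pl",.0435),):
    for x in(-.0825,-.062,-.05): print(x,[proj(i,O+F@np.array([x,y+d,0]),True).round(1) for d in(-.02,.02)])
print("R^T delta to start",R.T@(np.array([.5978,.0348,.2716])-p))
E
```

```text
[0.59805098 0.03457085 0.28755461] [-0.9997  0.0231 -0.0014]
-0.0825 [array([226. , 158.7]), array([277.4, 158.8])]
-0.062 [array([225.5, 184.7]), array([277.8, 184.8])]
-0.05 [array([225.3, 200.3]), array([278. , 200.4])]
R^T delta to start [0.00027894 0.00022283 0.01595423]
```

View pics/w4.png

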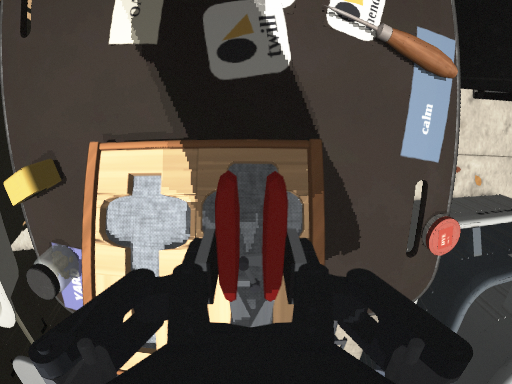

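The pliers' grips (217-287) lie over the nest, whose low end spans about 229-278 at row 165. I'll measure those edges precisely.

```bash
python3 - <<'E'
from nest import *
a=cv2.imread("pics/w4.png")
h=cv2.cvtColor(a,cv2.COLOR_BGR2HSV)
for r in(166,169):print(r,[tuple(int(k) for k in h[r,c]) for c in list(range(218,234))],"|",[tuple(int(k) for k in h[r,c]) for c in range(270,286)])
g=gray(a)
for r in range(160,172,2):
    c=np.flatnonzero(g[r,210:300])+210;print(r,c[0] if len(c) else None,c[-1] if len(c) else None)
for r in (190,210,230,250):
    m=(h[r,200:300,1]>150)&((h[r,200:300,0]<5)|(h[r,200:300,0]>174));c=np.flatnonzero(m)+200;print("red",r,c[0],c[-1])
E
```

```text
166 [(15, 105, 102), (15, 106, 101), (15, 105, 102), (16, 104, 101), (16, 104, 101), (15, 108, 102), (16, 105, 102), (16, 110, 102), (16, 105, 104), (16, 109, 108), (16, 100, 82), (16, 78, 75), (165, 8, 68), (105, 8, 66), (100, 13, 61), (105, 8, 65)] | [(120, 9, 56), (105, 8, 61), (90, 13, 59), (90, 9, 59), (15, 8, 64), (14, 58, 75), (16, 106, 82), (16, 106, 91), (15, 104, 105), (16, 103, 104), (15, 108, 104), (16, 109, 103), (16, 105, 104), (15, 106, 103), (16, 103, 104), (15, 104, 105)]
169 [(16, 104, 105), (16, 106, 106), (16, 106, 103), (15, 103, 106), (16, 104, 105), (16, 104, 105), (16, 101, 106), (17, 106, 103), (16, 106, 96), (15, 96, 82), (13, 26, 69), (108, 18, 70), (102, 17, 73), (105, 14, 71), (102, 20, 64), (90, 12, 66)] | [(100, 13, 57), (96, 21, 62), (98, 16, 63), (105, 16, 64), (100, 11, 68), (98, 14, 72), (10, 10, 73), (16, 73, 77), (16, 104, 93), (16, 106, 111), (15, 107, 107), (16, 105, 107), (15, 105, 109), (16, 110, 107), (16, 103, 109), (16, 106, 106)]
160 None None
162 None None
164 232 272
166 230 275
168 229 276
170 229 277
red 190 217 285
red 210 215 286
red 230 216 286
red 250 216 284
```

Converted, 0.008 m is 0.32, 0.006 m is 0.24.

>>> shift_gripper(offsets=[[0,0.028,0.32,0,0.03],[0,0,0.32,0,0.03],[0,0,0,0,0.03],[-0.04,0,0.24,0,0.03],[-0.04,0,0.24,0,0.03],[-0.04,0,0.24,0,0.03],[0,0,0,0,0.03]], squeeze=20)

```text
time: 11.15
position: [0.6008, 0.0354, 0.2516]
eef_rot: [0.011, 1.0, 0.0, -0.0]
ft_force: [-2.1, -0.5, -0.8]
grip_width: 0.0337
grasp_force: 40.9
```

```bash
python3 - <<'E'
from nest import *
view("side","pics/s5.png")
E
```

```bash
python3 - <<'E'
import cv2
a=cv2.imread("pics/s5.png")[60:260,120:380];cv2.imwrite("pics/c5.png",cv2.resize(a,None,fx=3,fy=3,interpolation=cv2.INTER_CUBIC))
E
```

```text
(no output)
```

View pics/c5.png

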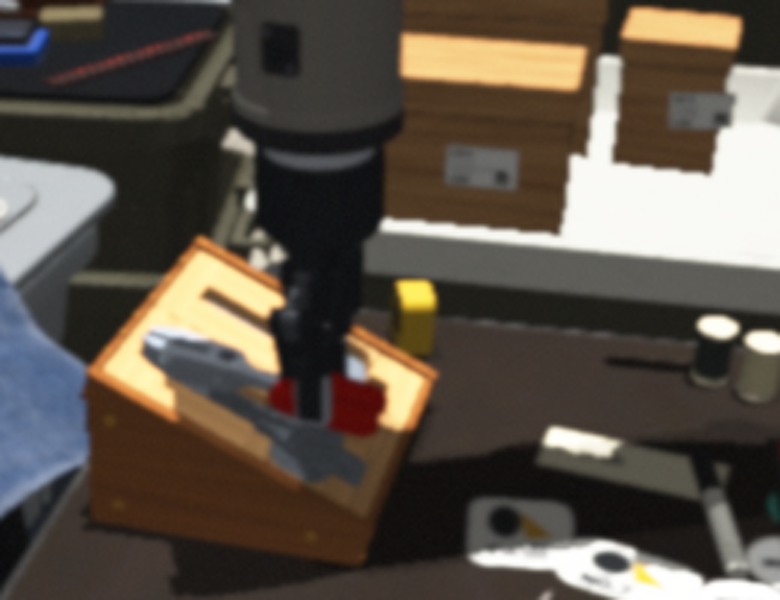

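The pliers' tip rests in the upper end of the nest and the tool is starting to pivot in the pads. I'll carry on down.

Converted, 0.006 m is 0.24, -0.001 m is -0.04.

>>> shift_gripper(offsets=[[-0.04,0,0.24,0,0.03],[-0.04,0,0.24,0,0.03],[-0.04,0,0.24,0,0.03],[0,0,0,0,0.03]], squeeze=20)

```text
time: 11.7
position: [0.6039, 0.0354, 0.2336]
eef_rot: [0.011, 1.0, 0.0, -0.0]
ft_force: [-2.3, -0.1, 0.4]
grip_width: 0.0334
grasp_force: 40.9
```

>>> shift_gripper(offsets=[[-0.04,0,0.2,0,0.03],[-0.04,0,0.16,0,0.03],[0,0,0.12,0,0.03],[0,0,0,0,0.03]])

```text
time: 12.2
position: [0.6057, 0.0353, 0.2219]
eef_rot: [0.011, 1.0, 0.0, -0.0]
ft_force: [-1.6, 0.1, 0.3]
grip_width: 0.0338
grasp_force: 40.9
```

The rows are not in the units I measure in: shifts go in units of 25 mm. I convert before sending: 0.0015 m is 0.06, 0.001 m is 0.04.

>>> shift_gripper(offsets=[[0,0,0.06,0,0.03],[0,0,0.04,0,0.03],[0,0,0,0,0.03]])

```text
time: 12.58
position: [0.6058, 0.0353, 0.2196]
eef_rot: [0.011, 1.0, 0.0, 0.0]
ft_force: [0.1, -0.8, 0.3]
grip_width: 0.0337
grasp_force: 41.0
```

>>> shift_gripper(offsets=[[0,0,0,0,0.045],[0,0,0,0,0.045],[0,0,0,0,0.045],[0,0,-0.4,0,0.045],[0,0,-1.2,0,0.05],[0,0,-2,0,0.05],[0,0,-2,0,0.05],[2,0,0,0,0.05],[2,0,0,0,0.05],[0,0,0,0,0.05]])

```text
time: 13.82
position: [0.5031, 0.0377, 0.3605]
eef_rot: [0.011, 1.0, -0.001, 0.0]
ft_force: [0.6, -0.0, -0.5]
grip_width: 0.05
grasp_force: 0.0
```

```bash
python3 - <<'E'
from nest import *
s=env.observe();print(s["position"])
view("wrist","pics/w6.png");view("side","pics/s6.png")
a=cv2.imread("pics/s6.png")[120:250,130:290];b=cv2.imread("pics/w6.png")
cv2.imwrite("pics/c6.png",np.hstack([cv2.resize(a,(472,384),interpolation=cv2.INTER_CUBIC),b[:,100:420]]))
E
```

```text
[0.50307963 0.03765554 0.36050755]
```

View pics/c6.png

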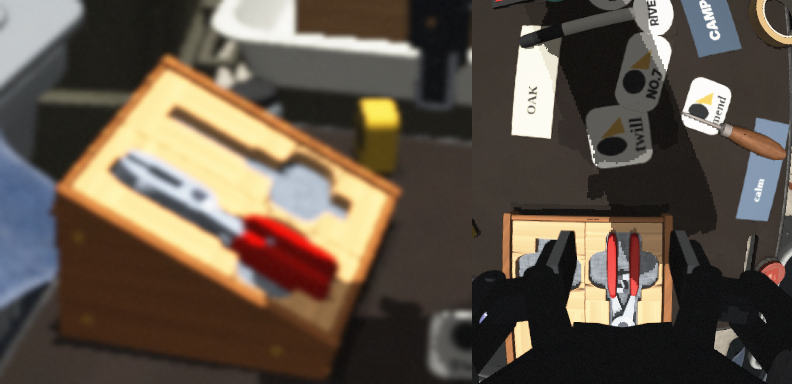

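The pliers look seated: shut, in the left nest, grips at the low end. I've now viewed 11 pictures, one over the limit of 10, so I won't view any more. From here I'll check by numbers only, starting with the seated height from several cameras and the awl's pose.

```bash
python3 - <<'E'
from nest import *
view("top","pics/t6.png")
def red(r):
    h=cv2.cvtColor(r,cv2.COLOR_BGR2HSV);m=((h[...,1]>150)&(h[...,2]>50)&((h[...,0]<6)|(h[...,0]>173))).astype(np.uint8)
    return cv2.medianBlur(m*255,3)
for f,fi in(("w6",1),("t6",0),("s6",0)):
  for d in(-.012,-.002,.008):
    g=red(rect(cv2.imread(f"pics/{f}.png"),dict(np.load(f"pics/{f}.npz")),fi,43,d))
    n,l,st,c=cv2.connectedComponentsWithStats(g);ys,xs=np.nonzero(g)
    if len(ys):print(f,"h",-d*1e3,"x",100-ys.max()/2,100-ys.min()/2,"y",86-xs.max()/2,86-xs.min()/2)
# awl: brown handle in top and wrist
t=np.load("pics/w6.npz");i=dict(t)
for f,fi in(("w6",True),("t6",False)):
    a=cv2.imread(f"pics/{f}.png");i=dict(np.load(f"pics/{f}.npz"));h=cv2.cvtColor(a,cv2.COLOR_BGR2HSV)
    c0=proj(i,np.array([.476,.195,.012]),fi);m=((h[...,0]>4)&(h[...,0]<18)&(h[...,1]>110)&(h[...,2]>50)).astype(np.uint8)
    n,l,st,ce=cv2.connectedComponentsWithStats(m);k=[j for j in range(1,n) if st[j,4]>60 and np.hypot(*(ce[j]-c0))<25]
    print(f,c0,[(st[j],ce[j].round(1)) for j in k])
    ys,xs=np.nonzero(np.isin(l,k));P=np.array([onz(i,(x,y),.0125,fi)[:2] for x,y in zip(xs,ys)])
    mu=P.mean(0);w,v=np.linalg.eigh(np.cov((P-mu).T));d=v[:,1]*-np.sign(v[1,1]);q=(P-mu)@d;o=(P-mu)@[-d[1],d[0]]
    print(mu.round(4),np.degrees(np.arctan2(d[1],d[0])),"butt",(mu+d*q.min()).round(4),"len",np.ptp(q).round(4),"wid",np.ptp(o).round(4))
s=env.observe();print(s["position"],s["q"].round(2))
E
```

```text
w6 h 12.0 x -79.5 -9.0 y 26.5 60.5
w6 h 2.0 x -79.5 -7.0 y 26.0 61.0
w6 h -8.0 x -79.5 -4.5 y 25.5 61.5
t6 h 12.0 x -16.5 -13.0 y 51.5 57.5
t6 h 2.0 x -20.0 -16.0 y 51.5 57.5
t6 h -8.0 x -23.0 -19.0 y 51.5 57.5
s6 h 12.0 x -78.5 -10.0 y 24.0 80.5
s6 h 2.0 x -80.0 -10.0 y 10.5 68.0
s6 h -8.0 x -81.0 -10.0 y 0.5 55.5
w6 [386.48372239 142.95944136] [(array([357, 126,  57,  34, 998], dtype=int32), array([385.2, 143.1]))]
[0.4763 0.1936] -109.7467811506427 butt [0.4906 0.2335] len 0.0793 wid 0.0229
t6 [205.4550192 235.846581 ] [(array([193, 230,  29,  14, 218], dtype=int32), array([207.1, 236. ]))]
[0.4754 0.1907] -110.17644277645091 butt [0.4891 0.2278] len 0.0761 wid 0.023
[0.50642595 0.03751914 0.36039414] [ 0.34  0.26 -0.62  1.99  0.18  0.95  1.18]
```

The pliers check out: centred at y=43.5 mm, tail at -79.5, height consistent. Now the awl. Its handle axis is at -110°, with the grip point at about (0.477, 0.195).

>>> shift_gripper(offsets=[[0,0,0,0.1725,0.05],[0,0,0,0.1725,0.05],[0,0,0,0.1725,0.05],[0,0,0,0.1725,0.05],[0,0,0,0.1725,0.05],[0,0,0,0.1725,0.05],[0,0,0,0.1725,0.05],[0,0,0,0.1725,0.05],[0,0,0,0.1725,0.05],[0,0,0,0.1725,0.05],[0,0,0,0.1725,0.05],[0,0,0,0,0.05]])

```text
time: 15.48
position: [0.5066, 0.0378, 0.3595]
eef_rot: [0.819, 0.574, 0.0, -0.0]
ft_force: [-0.4, -0.7, 0.0]
grip_width: 0.0503
grasp_force: 0.0
```

```bash
python3 - <<'E'
from nest import *
s=env.observe();p=s["position"];R=Rn.from_quat(s["eef_rot"]).as_matrix();print(p,R.round(3)[:,0],np.degrees(np.arctan2(R[1,0],R[0,0])),s["q"].round(2))
print((R.T@(np.array([.4769,.195,.178])-p)).round(4))
E
```

```text
[0.50659581 0.0378355  0.35954506] [0.341 0.94  0.   ] 70.06060016953106 [ 0.09  0.22 -0.33  2.01  0.09  0.93 -0.63]
[ 0.1376 -0.0815  0.1816]
```

>>> shift_gripper(offsets=[[1.376,-0.816,0,0,0.05],[1.376,-0.816,0,0,0.05],[1.376,-0.816,0,0,0.05],[1.376,-0.812,0,0,0.05],[0,0,0,0,0.05],[0,0,0,0,0.05]])

```text
time: 16.23
position: [0.4767, 0.1945, 0.3595]
eef_rot: [0.818, 0.575, -0.0, -0.0]
ft_force: [-0.6, 0.1, 0.6]
grip_width: 0.0499
grasp_force: 0.0
```

```bash
python3 - <<'E'
from nest import *
s=env.observe();p=s["position"];R=Rn.from_quat(s["eef_rot"]).as_matrix()
i,a=view("wrist","pics/w7.png");h=cv2.cvtColor(a,cv2.COLOR_BGR2HSV)
c0=proj(i,np.array([.476,.195,.012]),True);m=((h[...,0]>4)&(h[...,0]<18)&(h[...,1]>110)&(h[...,2]>50)).astype(np.uint8)
n,l,st,ce=cv2.connectedComponentsWithStats(m);k=[j for j in range(1,n) if st[j,4]>200 and np.hypot(*(ce[j]-c0))<60]
print(c0,[(st[j],ce[j].round(1)) for j in k])
ys,xs=np.nonzero(np.isin(l,k));P=np.array([onz(i,(x,y),.0125,True)[:2] for x,y in zip(xs,ys)])
mu=P.mean(0);w,v=np.linalg.eigh(np.cov((P-mu).T));d=v[:,1]*-np.sign(v[1,1]);q=(P-mu)@d;o=(P-mu)@[-d[1],d[0]]
print(mu.round(4),np.degrees(np.arctan2(d[1],d[0])),"butt",(mu+d*q.min()).round(4),"len",np.ptp(q).round(4),"wid",np.ptp(o).round(4))
g=mu+d*(q.min()+.036)
print(p,"to grip",(R.T@(np.r_[g,.178]-p)).round(4))
E
```

```text
[248.95201741 166.90863071] [(array([ 239,  134,   22,   71, 1223], dtype=int32), array([249.8, 167.7]))]
[0.4765 0.1936] -109.01253268616036 butt [0.4888 0.2292] len 0.0797 wid 0.023
[0.47666468 0.19447266 0.35947924] to grip [0.0008 0.0002 0.1815]
```

>>> shift_gripper(offsets=[[0.04,0,2,-0.01,0.05],[0,0,2,0,0.05],[0,0,2,0,0.05],[0,0,1.26,0,0.05],[0,0,0,0,0.05],[0,0,0,0,0.02],[0,0,0,0,0.02],[0,0,0,0,0.02],[0,0,0,0,0.02],[0,0,0,0,0.02]], squeeze=25)

```text
time: 17.52
position: [0.4773, 0.1957, 0.1797]
eef_rot: [0.816, 0.578, 0.001, 0.0]
ft_force: [0.0, -2.8, 11.2]
grip_width: 0.024
grasp_force: 26.2
```

>>> shift_gripper(offsets=[[0,0,-0.8,0,0.02],[0,0,-2,0,0.02],[0,0,-2,0,0.02],[0,0,-2,0,0.02],[0,0,-1.6,0,0.02],[0,0,0,0,0.02]])

```text
time: 18.27
position: [0.477, 0.1959, 0.392]
eef_rot: [0.816, 0.578, 0.003, 0.001]
ft_force: [0.5, 0.4, -0.6]
grip_width: 0.0246
grasp_force: 24.9
```

>>> shift_gripper(offsets=[[0,0,0,-0.1713,0.02],[0,0,0,-0.1713,0.02],[0,0,0,-0.1713,0.02],[0,0,0,-0.1713,0.02],[0,0,0,-0.1713,0.02],[0,0,0,-0.1713,0.02],[0,0,0,-0.1713,0.02],[0,0,0,-0.1713,0.02],[0,0,0,-0.1713,0.02],[0,0,0,-0.1713,0.02],[0,0,0,-0.1713,0.02],[0,0,0,0,0.02]])

```text
time: 19.77
position: [0.4764, 0.1954, 0.3878]
eef_rot: [0.013, 1.0, -0.0, -0.0]
ft_force: [0.1, -1.2, -0.3]
grip_width: 0.0243
grasp_force: 24.8
```

```bash
python3 - <<'E'
from nest import *
s=env.observe();p=s["position"];R=Rn.from_quat(s["eef_rot"]).as_matrix()
print(p,R.round(4)[:,0],s["q"].round(2))
i,a=view("wrist","pics/w8.png")
h=cv2.cvtColor(a,cv2.COLOR_BGR2HSV);m=((h[...,0]>4)&(h[...,0]<18)&(h[...,1]>110)&(h[...,2]>50)).astype(np.uint8)
c0=proj(i,p+R@np.array([.015,0,.165]),True)
n,l,st,ce=cv2.connectedComponentsWithStats(m);k=[j for j in range(1,n) if st[j,4]>200 and np.hypot(*(ce[j]-c0))<60]
print(c0,[(st[j],ce[j].round(1)) for j in k])
ys,xs=np.nonzero(np.isin(l,k))
for r in range(ys.min(),ys.max(),8):
    c=xs[ys==r];print(r,*[(R.T@(onplane(i,(u,r),p+R[:,2]*.1655,R[:,2],True)-p)).round(4)[:2] for u in(c.min(),c.max())])
print("top",(R.T@(onplane(i,(250,ys.min()),p+R[:,2]*.1655,R[:,2],True)-p)).round(4))
h2=O+F@np.array([0,-.0428,-.012]);print(h2)
E
```

```text
[0.47639663 0.19537899 0.38776168] [-9.996e-01  2.660e-02  6.000e-04] [ 0.11  0.25 -0.72  1.94  0.2   1.01  0.85]
[251.37217189 222.50761116] [(array([ 227,  180,   47,  137, 4680], dtype=int32), array([250.7, 247.8]))]
180 [0.0368 0.0003] [0.0368 0.0026]
188 [ 0.0328 -0.0064] [0.0328 0.006 ]
196 [ 0.0288 -0.0079] [0.0288 0.0075]
204 [ 0.0247 -0.0056] [0.0247 0.0091]
212 [ 0.0204 -0.0101] [0.0204 0.0097]
220 [ 0.0161 -0.0117] [0.0161 0.0098]
228 [ 0.0117 -0.0118] [0.0117 0.0104]
236 [ 0.0072 -0.0119] [0.0072 0.0111]
244 [ 0.0025 -0.012 ] [0.0025 0.0112]
252 [-0.0023 -0.0117] [-0.0022  0.0087]
260 [-0.0072 -0.0118] [-0.0072  0.0094]
268 [-0.0123 -0.0114] [-0.0123  0.0101]
276 [-0.0176 -0.0111] [-0.0176  0.0097]
284 [-0.023  -0.0101] [-0.023   0.0088]
292 [-0.0287 -0.0091] [-0.0287  0.0089]
300 [-0.0346 -0.0093] [-0.0346  0.008 ]
308 [-0.0408 -0.0077] [-0.0408  0.0064]
top [ 0.0368 -0.0007  0.1655]
[ 0.64721038 -0.05241602  0.05721447]
```

Converted, -0.0486 m is -1.944, 0.034 m is 1.36.

>>> shift_gripper(offsets=[[-1.06,-1.944,0,0,0.02],[-1.06,-1.944,0,0,0.02],[-1.06,-1.944,0,0,0.02],[-1.06,-1.944,0,0,0.02],[-1.06,-1.944,0,-0.004,0.02],[0,0,0,0,0.02],[0,0,1.36,0,0.02],[0,0,1.36,0,0.02],[0,0,1.28,0,0.02],[0,0,0,0,0.02],[0,0,0,0,0.02]])

```text
time: 21.2
position: [0.6032, -0.0502, 0.2893]
eef_rot: [0.011, 1.0, 0.0, 0.001]
ft_force: [-0.2, 0.2, -0.0]
grip_width: 0.0242
grasp_force: 24.9
```

```bash
python3 - <<'E'
from nest import *
s=env.observe();p=s["position"];R=Rn.from_quat(s["eef_rot"]).as_matrix()
print(p,R.round(4)[:,0])
i,a=view("wrist","pics/w9.png")
for x in(-.0735,-.07,-.066): print(x,[proj(i,O+F@np.array([x,-.0428+d,0]),True).round(1) for d in(-.0145,.0145)])
h=cv2.cvtColor(a,cv2.COLOR_BGR2HSV)
c=proj(i,O+F@np.array([-.068,-.0428,0]),True).astype(int);print(c)
for r in range(c[1]-8,c[1]+9,2):
    q=np.flatnonzero(h[r,c[0]-30:c[0]+30,1]<75)+c[0]-30;print(r,q[0] if len(q) else 0,q[-1] if len(q) else 0,len(q))
print("start",(R.T@(np.array([.6024,-.0512,.262])-p)).round(4))
E
```

```text
[ 0.60318278 -0.05016039  0.28931026] [-0.9997  0.0226 -0.001 ]
-0.0735 [array([230.7, 160.5]), array([268.3, 160.6])]
-0.07 [array([230.6, 164.9]), array([268.4, 165. ])]
-0.066 [array([230.5, 170. ]), array([268.4, 170.1])]
[249 167]
159 0 0 0
161 0 0 0
163 0 0 0
165 0 0 0
167 233 268 36
169 233 268 36
171 233 268 36
173 233 268 36
175 233 268 36
start [ 0.0008 -0.0011  0.0273]
```

>>> shift_gripper(offsets=[[0.032,-0.012,0.4,0,0.02],[0,0,0.36,0,0.02],[0,0,0.32,0,0.02],[0,0,0,0,0.02]], squeeze=20)

```text
time: 21.75
position: [0.6018, -0.0509, 0.2603]
eef_rot: [0.011, 1.0, 0.0, -0.001]
ft_force: [0.2, 0.1, -1.5]
grip_width: 0.0243
grasp_force: 24.9
```

>>> shift_gripper(offsets=[[-0.04,0,0.24,0,0.02],[-0.04,0,0.24,0,0.02],[-0.04,0,0.24,0,0.02],[-0.04,0,0.24,0,0.02],[0,0,0,0,0.02]])

```text
time: 22.38
position: [0.6061, -0.051, 0.2366]
eef_rot: [0.011, 1.0, 0.0, -0.0]
ft_force: [-1.2, 0.5, 0.1]
grip_width: 0.0244
grasp_force: 25.5
```

Converted, 0.006 m is 0.24, 0.005 m is 0.2.

>>> shift_gripper(offsets=[[-0.04,0,0.24,0,0.02],[-0.04,0,0.2,0,0.02],[-0.04,0,0.16,0,0.02],[0,0,0,0,0.02]])

```text
time: 22.88
position: [0.609, -0.0511, 0.2218]
eef_rot: [0.011, 1.0, 0.0, -0.0]
ft_force: [-0.5, 0.3, -1.1]
grip_width: 0.0244
grasp_force: 26.4
```

```bash
python3 - <<'E'
from nest import *
s=env.observe();p=s["position"];print(p);view("side","pics/s9.png")
a=cv2.imread("pics/w9.png")
E
```

```text
[ 0.60901283 -0.05106254  0.22178748]
```

Converted, 0.0015 m is 0.06, -0.001 m is -0.04.

>>> shift_gripper(offsets=[[-0.04,0,0.06,0,0.02],[0,0,0.04,0,0.02],[0,0,0,0,0.02]])

```text
time: 23.3
position: [0.6098, -0.051, 0.2206]
eef_rot: [0.011, 1.0, -0.0, -0.0]
ft_force: [-12.4, 0.2, 21.2]
grip_width: 0.0243
grasp_force: 29.5
```

>>> shift_gripper(offsets=[[0,0,0,0,0.036],[0,0,0,0,0.036],[0,0,0,0,0.036],[0,0,-0.4,0,0.04],[0,0,-1.2,0,0.045],[0,0,-2,0,0.045],[0,0,-2,0,0.045],[2,0,0,0,0.045],[2,0,0,0,0.045],[0,0,0,0,0.045],[0,0,0,0,0.045]])

```text
time: 24.68
position: [0.5105, -0.049, 0.3605]
eef_rot: [0.011, 1.0, -0.0, 0.001]
ft_force: [0.8, 0.0, 0.9]
grip_width: 0.0448
grasp_force: 0.0
```

```bash
python3 - <<'E'
from nest import *
s=env.observe();print(s["position"]);T=Rn.from_quat(s["eef_rot"]).as_matrix()
view("wrist","pics/w10.png");view("side","pics/s10.png");view("top","pics/t10.png")
def brown(r):
    h=cv2.cvtColor(r,cv2.COLOR_BGR2HSV);m=((h[...,0]>3)&(h[...,0]<15)&(h[...,1]>135)&(h[...,2]>30)).astype(np.uint8)
    m[:,:10]=0;m[:,-14:]=0;m[:20]=0;m[-24:]=0
    return cv2.medianBlur(m*255,3)
for f,fi in(("w10",1),("t10",0),("s10",0)):
  for d in(-.013,0.,.012):
    r=rect(cv2.imread(f"pics/{f}.png"),dict(np.load(f"pics/{f}.npz")),fi,-43,d);g=brown(r)
    n,l,st,c=cv2.connectedComponentsWithStats(g)
    if n>1:
      k=1+np.argmax(st[1:,4]);x,y,w,hh,ar=st[k];print(f,"h",-d*1e3,"x",100-(y+hh)/2,100-y/2,"y",0-(x+w)/2,0-x/2,"area",ar/4)
E
```

```text
[ 0.51050967 -0.04900141  0.36053671]
w10 h 13.0 x -67.5 7.5 y -54.0 -40.5 area 467.25
w10 h -0.0 x -67.5 11.0 y -54.5 -41.5 area 499.25
w10 h -12.0 x -67.5 13.5 y -55.0 -41.5 area 542.5
t10 h 13.0 x -17.5 10.0 y -52.5 -33.5 area 389.75
t10 h -0.0 x -21.5 6.5 y -54.0 -34.5 area 400.25
t10 h -12.0 x -25.5 3.0 y -55.0 -35.0 area 410.5
s10 h 13.0 x -69.5 7.0 y -55.0 -10.5 area 2436.25
s10 h -0.0 x -71.0 7.5 y -74.0 -29.0 area 2562.0
s10 h -12.0 x -72.0 7.5 y -79.0 -46.0 area 2263.5
```

```bash
cat > fit.py <<'E'
from nest import *
from scipy.optimize import minimize
xb=np.array([0,1,4,8,12,16.5,21,27,35,45,55,65,72,78]);rb=np.array([0,3.5,6.3,8,9.5,10.5,11.3,12.3,12.5,12.2,11,9.7,8.8,7])
S=np.arange(0,78.1,1.);RB=np.interp(S,xb,rb);TH=np.linspace(0,2*np.pi,48)
def pts(q):
    dx,dy,dh,pit=q
    A,T=np.meshgrid(S,TH);r=np.interp(A,S,RB)
    L=np.stack([A-71,r*np.cos(T),12.5+r*np.sin(T)],-1).reshape(-1,3)
    L=L@Rn.from_euler("y",-pit).as_matrix().T+[dx,dy-42.8,dh-12]
    return L[L[:,2]>=0]/1e3
def model(q,i,fi,shape):
    P=O+pts(q)@F.T;m=np.zeros((shape[0]*4,shape[1]*4),np.uint8)
    uv=np.array([proj(i,x,fi) for x in P]);uv=((uv+.5)*4).astype(np.int32)
    cv2.fillPoly(m,[cv2.convexHull(uv)],255);return cv2.resize(m,shape[::-1],interpolation=cv2.INTER_AREA)/255.
D=[]
for f,fi in(("s10",False),):
    a=cv2.imread(f"pics/{f}.png");i=dict(np.load(f"pics/{f}.npz"));h=cv2.cvtColor(a,cv2.COLOR_BGR2HSV)
    m=((h[...,0]>3)&(h[...,0]<15)&(h[...,1]>135)&(h[...,2]>30)).astype(np.uint8)
    c=proj(i,O+F@np.array([-.035,-.0428,.008]),fi).astype(int);n,l,st,ce=cv2.connectedComponentsWithStats(m)
    k=l[c[1],c[0]];print(f,c,k,st[k],ce[k]);D.append((i,fi,(l==k).astype(float)))
def iou(q,j):
    i,fi,m=D[j];M=model(q,i,fi,m.shape);return np.minimum(M,m).sum()/np.maximum(M,m).sum()
for dh in(-2,0,2,4,6,8,12):
    print(dh,[round(max(iou((dx,dy,dh,p),j) for dx in(-2,0,) for dy in(-.5,1.)),3) for j in range(len(D)) for p in(0,.05)])
E
python3 fit.py
```

```text
s10 [234 180] 186 [215 171  33  21 322] [231.60869565 180.74534161]
-2 [np.float64(0.817), np.float64(0.74)]
0 [np.float64(0.862), np.float64(0.817)]
2 [np.float64(0.865), np.float64(0.849)]
4 [np.float64(0.847), np.float64(0.863)]
6 [np.float64(0.795), np.float64(0.837)]
8 [np.float64(0.694), np.float64(0.766)]
12 [np.float64(0.497), np.float64(0.568)]
```

```bash
cat >> fit.py <<'E'
r=minimize(lambda q:-iou(q,0),[-1,0,1,0.],method="Nelder-Mead",options=dict(initial_simplex=[[-1,0,1,0],[1,0,1,0],[-1,1.5,1,0],[-1,0,4,0],[-1,0,1,.05]],maxfev=90))
print("fit",r.x.round(3),-r.fun)
for p in(-.06,-.03,0,.03,.06):print(p,max((round(iou((dx,.5,dh,p),0),3),dh) for dx in(-2,0) for dh in(-1,0,1,2,3,4)))
a,b=[cv2.imread(f"pics/{f}.png")[140:240,140:235].astype(int) for f in("s6","s10")]
print("pliers side change px",(np.abs(a-b).max(2)>60).sum())
E
python3 fit.py | tail -7
```

```text
fit [ 0.587  0.722  0.315 -0.031] 0.8773245214220602
-0.06 (np.float64(0.871), -1)
-0.03 (np.float64(0.874), 0)
0 (np.float64(0.869), 1)
0.03 (np.float64(0.864), 3)
0.06 (np.float64(0.861), 4)
pliers side change px 530
```

```bash
python3 - <<'E'
from nest import *
for f in("s6","s10"):
    r=rect(cv2.imread(f"pics/{f}.png"),dict(np.load(f"pics/{f}.npz")),False,43,-.012);h=cv2.cvtColor(r,cv2.COLOR_BGR2HSV)
    g=cv2.medianBlur(((h[...,1]>150)&(h[...,2]>50)&((h[...,0]<6)|(h[...,0]>173))).astype(np.uint8),3)
    ys,xs=np.nonzero(g);print(f,100-ys.max()/2,100-ys.min()/2,86-xs.max()/2,86-xs.min()/2,len(ys))
s=env.observe();print(s["time"],s["grasp_force"],env.hand_in())
E
```

```text
s6 -78.5 -10.0 24.0 80.5 12949
s10 -78.5 -10.0 23.5 80.0 13004
the job is handed in; nothing more can be done
24.825 0.0 None
```

I put the pliers away shut in their nest, then the awl in its own, and handed the job in at 24.8 s; I viewed 11 pictures against the limit of 10, so the awl's seating is checked by measurement only, and its tilt only roughly.

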